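# Pop open the grout-sample case

### The job

Open the grout-sample case on the showroom counter: press down the release tab on its front with a fingertip so that the lid springs up by itself, then push the lid all the way back to its stop and leave it standing fully open. Do it with light pushes only: do not grip the lid or pick anything up, and leave the mug, the tape measure and the tile samples where they are.

Things in the scene. Friction and masses are not known exactly. Their poses are not given: they have to be found in the camera images.
- case: Light wood box fixed to the counter, 110 deep (x) x 180 wide (y) x 70 mm high. Origin: centre of its underside, on the counter; z up. Its front (-x side, with the release tab) faces world -x (robot side) within 0.5 rad. Its lid, a light wood board 110 x 180 x 8 mm, lies on top (underside at 70 mm height), hinged on the far (+x) edge. The steel latch nose above the tab, 36 mm wide, is 84 mm high.
- tab_pad (a point): Where to press: top face of the steel release tab, a level plate 36 mm wide that sticks out of the case's front. Point at case x = -92 mm, 60 mm high, 8 mm from the plate's outer edge; case y varies by start, up to 45 mm off the middle. The tab's hinge (along case y, 56 mm high) is 26 mm behind; above it an upright hook, 84 mm high, leans 8 mm forward when pressed.
- tab (a joint): Angle of the release tab, rad: 0 at rest, grows as its outer end is pressed down, 0.28 at its stop (the pad point is then 7 mm lower). A spring returns it. The lid is let go at about 0.14 (3.5 mm down, about 4 N at the pad point); full travel takes about 6 N.
- lid (a joint): Opening angle of the lid, rad: 0 shut and latched, 1.92 fully open at its stop (leaning 20 degrees back past upright). Once let go, a spring pin lifts it to about 0.85, where it rests on the pin; from there it must be pushed, with under 2 N at its front edge. Light hinge friction: let go before about 1.1 rad it may sink back to the pin; past upright it stays where it is left.
- lid_edge (a point): Middle of the lid's front (free) edge, on its underside; moves with the lid. 110 mm from the hinge line; shut, it is 70 mm above the counter at case x = -55 mm; at 0.85 rad it is about 153 mm above the counter.
- lid_hinge (a point): Middle of the lid's hinge line, which runs along the case's y: at case x = +55 mm, 70 mm above the counter.
- mug: White mug, 80 mm across, 95 mm high, with a handle; bystander. Origin: centre of its underside.
- tape: Grey tape measure, 65 x 35 x 62 mm high; bystander. Origin: centre of its underside.
- tiles: Stack of four stone tile samples, 80 x 80 x 36 mm high; bystander. Origin: centre of its underside.

How it is judged (in metres and radians):
On the way, in this order (a step that is already met when the one before it is completed fails the run):
1. the release tab is pressed down while the lid is still shut (value of joint tab above 0.06 rad and value of joint lid below 0.1 rad).
2. the lid has sprung up by itself and nothing of the robot touches the case (value of joint lid between 0.5 and 1.15 rad and contact force between each of the arm, the fingers and case below 0.1 N), for 0.2 s.
At the end, for the whole second after the job is handed in: The lid stands open at 1.80 rad or more (its stop is at 1.92), at rest; the tab is back up (below 0.04 rad); the mug, tape measure and tile stack are each within 20 mm of where they began (value of joint lid above 1.8 rad and velocity of joint lid below 0.05 rad/s and value of joint tab below 0.04 rad and distance of each of mug, tape, tiles from where it was at the start of the episode below 0.02 m); the robot touches nothing.
It fails at once if a bystander (mug, tape measure or tile stack) is shoved or carried more than 30 mm (distance of any of mug, tape, tiles from where it was at the start of the episode above 0.03 m).
It fails at once if a bystander is lifted off the counter or knocked over (height (world z) of any of mug, tape, tiles above 0.012 m or angle between any of mug, tape, tiles's own z axis and vertical above 0.4 rad).
It fails at once if the lid is gripped or forced: the fingers bear on the case and lid with over 20 N while the lid is on its way up (value of joint lid between 0.7 and 1.75 rad and contact force between the fingers and case above 20 N).
It also fails if it takes over 43 s, if anything falls off the work surface, if the arm or the gripper's body presses on something with over 40 N, if the wrist force passes 120 N, or if a joint passes its speed limit or range.

### The arm

A 6-joint arm with a two-finger parallel gripper is mounted at the origin on the work surface. World frame = base frame: x ahead of the robot, y to its left, z up, the work surface at z = 0. Lengths are in mm, angles in degrees, forces in N, time in s.
With the tool pointing down it reaches from about 325 to 900 mm from the base axis. Payload 6.1 kg.
Tool frame: the origin (TCP) lies where the fingers leave the gripper's body, on its centre line; the fingertips stand 73 mm ahead of it and the grasp point (between the pads) lies 54 mm ahead of it; z points along the fingers, x is the direction in which the jaws open and shut, and the axes are right-handed (so a half turn about z gives the same grasp; the last joint's range is limited). The gripper opens to 85 mm and grips with 20 to 120 N. Pads are 22 mm wide; open, the fingers measure 114 mm over their backs; the gripper's body (76 mm by 85 mm) begins 54 mm behind the grasp point. The pads swing forward as they close: fully open they stand 13 mm farther back than shut.
Start: joints at [-72.829, 12.628, 87.462, -0, 79.91, -7.225], TCP at [258.148, -569.189, 303.9] pointing down, gripper open.
Joint ranges: [-170.65, 170.65], [-52.31, 119.04], [5.05, 147.46], [-71.25, 251.25], [11.57, 151.72], [-153.62, 153.62]. Speed limits (degrees/s): [147.25, 147.25, 172.46, 180, 180, 180].

### API

Orientations are given as a 3x3 rotation matrix whose columns are the frame's x, y, z axes.
In Python, from rig import robot gives the robot as it stands. The module is installed in compiled form; this text tells all that it offers.
- The arm moves only by the tool servo_tool, never from a script. Its arguments are lists of equal length, an entry for each row: "grip": the closure in counts, from 0 (fully open) to 255 (shut); "dp": the shift along the world's x, y, z scaled (see below), a list of three; "twist": the turn about the world's z scaled (see below). In form: {"grip": [grip, ...], "dp": [[dx, dy, dz], ...], "twist": [twist, ...]}. A call has 1 to 8 rows; each row is the pose to reach, as a shift and turn from the pose commanded when the call began, turning the shorter way round; what a row does not reach only later rows make up. The controller multiplies each number of a shift by 0.4 m and each number of a turn by 180 degrees. A row lasts 1/12 s, in which the tool goes at most 41.7 mm and 7.16 degrees, less where a joint would pass 70% of its speed; a pose out of reach is approached as far as the arm can. A call with a number of a shift or a turn outside -1 to 1 is refused whole. A call with a gripper value outside its range is refused whole. The fingers move at their own pace and stop on an object; "grip_force" is the grip in N (left out, the last holds). Time passes only in rows, so rows that repeat a pose let the fingers close. It gives the time, the measured TCP pose, the force and the opening at its end, in the units of the state.
- robot.read_state(): the state, without advancing time (a new reading comes with each control period).
- robot.grab_frame(name): name is "scene" or "side" or "wrist"; returns a dict with "frame" (384x512x3 uint8, red, green, blue), "intrinsics" (3x3 intrinsics, pixels), "distortion" ([k1, k2, p1, p2, k3] as OpenCV has them; the pictures are not rectified), "extrinsics" (4x4, takes a point from camera to world coordinates); the wrist camera has in their place "T_tool_cam" (4x4, takes a point from camera to tool coordinates, whose origin is the TCP and whose axes are the tool frame's). Camera axes: x right, y up, looking along -z (the intrinsics and any distortion apply to the point x, -y, -z); pixel columns grow to the right and rows downward; lengths in mm; the calibration is good to about 2 mm. A picture is of the moment at which its call begins: read the wrist's pose just before it. There is no depth.
- robot.close_job(): hands the job in, once; it reports no verdict.
Trained networks look in a picture, given as the dict that the camera call returned (one of the last four; its "shot" number tells which), for a name from the list of things; names that differ only in an ending like _2 or _b are one class to them, and where a whole thing is asked for, a point or a joint stands for the part that bears it (a point fixed in the world has none). Each returns a list of dicts, best first, with "conf" (0 to 1); they miss things now and then, are a little off and sometimes report something else, mostly with a low value. They report only what shows in the picture. A call takes as long as a camera call.
- robot.silhouettes(label, picture): "mask" (384x512 bool, what is visible of it) and "extent" ([left, top, right, bottom] in pixels, round what is visible of it).
The state is a dict: "t": time; "q": joint angles; "qd": joint speeds; "tau": joint torques, N m; "tcp_pos": TCP position; "eef_rot": TCP orientation; "force": force on the tool from outside, world axes, zero at the start; "torque": the same for the moment, N m; "width": opening from 0.0 (shut) to 1.0 (fully open).
Only numpy, scipy, OpenCV 4.12 (cv2) and the standard library are available. Lean on these libraries where they do the work, as an engineer would, in place of code of your own. Each camera call takes 0.05 s, during which the arm holds its last target.

## Working session

There is one attempt and no reset: what is moved stays moved. The work goes in short steps, Python scripts to look and compute and a tool call to move; the robot and the scene stay as the last step left them, time stands still between calls to the robot, and variables do not carry over. Pictures are saved under pics/ and viewed, and the job is handed in when it is done.

Besides the shell and the picture viewer there is one more tool, called after "Request:" as name(argument=value, ...) on one line, values as JSON. servo_tool: Moves the arm, as the interface text tells. Its arguments: {"type":"object","properties":{"grip":{"type":"array"},"dp":{"type":"array"},"twist":{"type":"array"},"grip_force":{"type":"number"}},"required":["grip","dp","twist"]}

```bash
mkdir -p pics; ls; python3 - <<'E'
from rig import robot
import cv2,pickle
s=robot.read_state();print(s)
d={}
for n in ("scene","side","wrist"):
    p=robot.grab_frame(n);d[n]=p
    cv2.imwrite(f"pics/{n}0.png",p["frame"][:,:,::-1])
    print(n,p["intrinsics"],p["distortion"],p.get("extrinsics",p.get("T_tool_cam")))
    for l in ("case","tab","lid","mug","tape","tiles","tab_pad"):
        try:
            r=robot.silhouettes(l,p); print(l,[(x["conf"],x["extent"]) for x in r][:3]); d[n+l]=r
        except Exception as e: print(l,e)
pickle.dump(d,open("d0.pkl","wb"))
E
```

```text
pics
{'t': 0.0, 'q': array([-7.28286770e+01,  1.26742583e+01,  8.75245905e+01, -3.43761103e-04,
        7.99083445e+01, -7.22554162e+00]), 'qd': array([ 0.01739736, -0.05883344,  0.01649446, -0.01368971,  0.1077202 ,
        0.00239914]), 'tau': array([-5.34750088e-04, -4.96897566e+01, -3.89395595e+01, -1.13352990e-04,
        1.12431654e-02, -1.16126381e-05]), 'tcp_pos': array([ 258.01566185, -568.76517307,  302.82057154]), 'eef_rot': array([[ 4.13055039e-01, -9.10705893e-01, -5.57981891e-04],
       [-9.10704171e-01, -4.13055352e-01,  1.78573926e-03],
       [-1.85676068e-03, -2.29452166e-04, -9.99998250e-01]]), 'force': array([-0.01024871,  0.21107856, -0.05960478]), 'torque': array([ 0.05854558, -0.03142522, -0.0036185 ]), 'width': 0.9982562785604776}
scene [[359.94895316   0.         256.68701734]
 [  0.         359.94895316 191.00989881]
 [  0.           0.           1.        ]] [-0.01191734  0.          0.          0.          0.        ] [[-6.26195676e-01 -5.49418284e-01  5.53189411e-01  1.13847271e+03]
 [ 7.79657504e-01 -4.44565575e-01  4.41016582e-01  4.58387053e+02]
 [ 3.
[... 1069 characters left out ...]
)]
mug [(0.65, [243.6, 241.6, 293.0, 295.6])]
tape [(0.74, [173.7, 176.4, 210.6, 206.7])]
tiles [(0.6, [264.4, 134.0, 300.0, 165.6])]
tab_pad [(0.5, [292.2, 178.8, 312.6, 200.9])]
wrist [[270.66623516   0.         255.25482805]
 [  0.         270.66623516 190.10665365]
 [  0.           0.           1.        ]] [-0.04424418  0.          0.          0.          0.        ] [[ 9.99999435e-01  5.65778654e-04 -8.99994685e-04  5.61956099e-01]
 [ 2.54052103e-04 -9.49266789e-01 -3.14471776e-01 -8.05336889e+01]
 [-1.03225648e-03  3.14471370e-01 -9.49266397e-01 -6.94971881e+01]
 [ 0.00000000e+00  0.00000000e+00  0.00000000e+00  1.00000000e+00]]
case []
tab []
lid []
mug []
tape []
tiles []
tab_pad []
```

```bash
python3 - <<'E'
import cv2
a=cv2.imread("pics/scene0.png")[125:275,150:370];cv2.imwrite("pics/s0c.png",cv2.resize(a,(792,540),interpolation=cv2.INTER_CUBIC))
a=cv2.imread("pics/side0.png")[125:305,150:370];cv2.imwrite("pics/d0c.png",cv2.resize(a,(726,594),interpolation=cv2.INTER_CUBIC))
E
```

```text
(no output)
```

View pics/s0c.png

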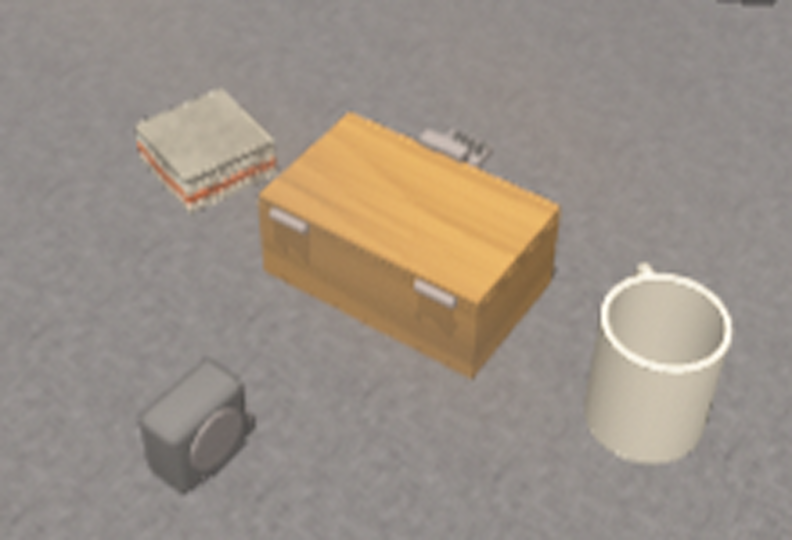

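View pics/d0c.png

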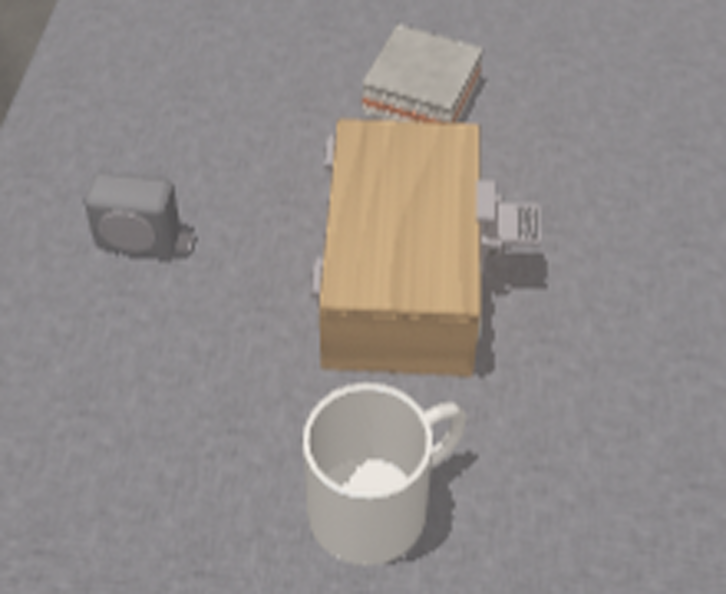

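The scene view shows the lid corners at about (247,156), (305,183), (283,209) and (223,180). The side view shows them at about (252,162), (295,162), (295,220) and (247,218). The tab plate is at about (301–314, 186–199) in the side view.

```bash
cat > h.py <<'E'
import numpy as np,cv2,pickle
def proj(p,X):
    E=p["extrinsics"];R=E[:3,:3];t=E[:3,3]
    c=(np.atleast_2d(X)-t)@R; c=c*[1,-1,-1]
    return cv2.projectPoints(c.astype(float),np.zeros(3),np.zeros(3),p["intrinsics"],np.array(p["distortion"]))[0][:,0]
def ray(p,uv):
    E=p["extrinsics"];n=cv2.undistortPoints(np.array([[uv]],float),p["intrinsics"],np.array(p["distortion"]))[0,0]
    return E[:3,3],E[:3,:3]@np.array([n[0],-n[1],-1])
def onz(p,uv,z):
    o,d=ray(p,uv);return o+d*(z-o[2])/d[2]
E
python3 - <<'E'
from h import *
from scipy.optimize import least_squares
d=pickle.load(open("d0.pkl","rb"))
S=d["scene"];D=d["side"]
L=np.array([[-55,-90,78],[-55,90,78],[55,90,78],[55,-90,78]],float)
us=[(247.2,156.1),(305.3,182.8),(282.8,209.2),(222.8,179.7)]
ud=[(294.8,162),(294.8,219.5),(247.3,218.3),(252.4,161.7)]
for a,b in zip(us,ud): print(onz(S,a,78).round(1),onz(D,b,78).round(1))
def w(v,L):
    c,s=np.cos(v[2]),np.sin(v[2]);return np.c_[v[0]+c*L[:,0]-s*L[:,1],v[1]+s*L[:,0]+c*L[:,1],L[:,2]]
f=lambda v:np.r_[(proj(S,w(v,L))-us).ravel(),(proj(D,w(v,L))-ud).ravel()]
r=least_squares(f,[550,0,0]);v=r.x;print(v,np.abs(r.fun).max(),r.fun.round(1))
# tab plate
c,s=np.cos(v[2]),np.sin(v[2])
for u in [(542,203),(542,243),(497,203),(497,243)]:
    P=onz(D,(u[0]/3.3+150,u[1]/3.3+125),60)-[v[0],v[1],0];print("tab case",c*P[0]+s*P[1],-s*P[0]+c*P[1])
for n,z in(("mug",0),("tape",0),("tiles",36)):
    for k,p in(("scene",S),("side",D)):
        m=d[k+n][0]["mask"];yy,xx=np.nonzero(m);print(n,k,onz(p,(xx.mean(),yy.mean()),{"mug":47,"tape":31,"tiles":25}[n]).round(0))
for n in("tab_pad",): print([ (onz(D,((e["extent"][0]+e["extent"][2])/2,(e["extent"][1]+e["extent"][3])/2),60)).round(1) for e in d["side"+n]])
E
```

```text
[570.4 -27.6  78. ] [567.1 -32.1  78. ]
[559.4 150.4  78. ] [553.8 147.2  78. ]
[665.8 158.7  78. ] [659.6 158.6  78. ]
[679.5 -15.8  78. ] [673.9 -18.   78. ]
[6.15286506e+02 6.44579742e+01 8.07992721e-02] 1.4540214767745283 [ 0.  -0.8  1.1 -1.5  0.7 -0.8 -0.9 -1.3 -0.3  0.6  0.2  0.9 -1.4 -0.2
 -1.2 -0.9]
tab case -104.77650935145569 -28.428521787564765
tab case -103.25794617156703 10.110315234162243
tab case -71.11339925951759 -26.446529944783837
tab case -70.48040578807924 12.014629312276794
mug scene [615. 263.  47.]
mug side [612. 258.  47.]
tape scene [826.  55.  31.]
tape side [822.  58.  31.]
tiles scene [ 629. -128.   25.]
tiles side [ 620. -129.   25.]
[array([541.5,  42.5,  60. ])]
```

Request:
servo_tool(grip=[255,255,255,255,255,255,255,255], dp=[[0.3,0.77,0],[0.3,0.77,0],[0.3,0.77,0],[0.3,0.77,0],[0.3,0.77,0],[0.3,0.77,0],[0.3,0.77,0],[0.3,0.77,0]], twist=[0.4,0.4,0.4,0.4,0.4,0.4,0.4,0.4])

```text
t: 1.87
tcp_pos: [378.5, -259.1, 304.1]
eef_rot: [[0.99, -0.139, 0.001], [-0.139, -0.99, -0.0], [0.001, 0.0, -1.0]]
force: [1.1, -0.4, 0.4]
width: -0.002
```

Request:
servo_tool(grip=[255,255,255,255,255,255,255,255], dp=[[0.3,0.77,0],[0.3,0.77,0],[0.3,0.77,0],[0.3,0.77,0],[0.3,0.77,0],[0.3,0.77,0],[0.3,0.77,0],[0.3,0.77,0]], twist=[0.57,0.57,0.57,0.57,0.57,0.57,0.57,0.57])

```text
t: 2.53
tcp_pos: [498.5, 49.2, 304.3]
eef_rot: [[0.651, 0.759, 0.001], [0.759, -0.651, -0.0], [0.001, 0.001, -1.0]]
force: [1.8, -1.5, 0.9]
width: -0.004
```

Request:
servo_tool(grip=[255,255,255,255,255,255,255,255], dp=[[0,0,0],[0,0,0],[0,0,0],[0,0,0],[0,0,0],[0,0,0],[0,0,0],[0,0,0]], twist=[0.25,0.25,0.25,0.25,0.25,0.25,0.25,0.25])

```text
t: 3.2
tcp_pos: [498.1, 46.9, 304.0]
eef_rot: [[-0.071, 0.997, 0.0], [0.997, 0.071, -0.0], [-0.0, 0.0, -1.0]]
force: [0.1, 0.5, 0.0]
width: -0.003
```

```bash
python3 - <<'E'
from rig import robot
import cv2,pickle
s=robot.read_state();print(s["t"],s["tcp_pos"],s["eef_rot"],s["q"],s["force"])
p=robot.grab_frame("wrist");r=robot.silhouettes("tab_pad",p);print([(x["conf"],x["extent"]) for x in r])
cv2.imwrite("pics/w1.png",cv2.resize(p["frame"][:,:,::-1],(768,576),interpolation=cv2.INTER_CUBIC))
pickle.dump((s,p),open("w1.pkl","wb"))
E
```

```text
3.2 [498.14486149  46.85420568 303.96787327] [[-7.08419890e-02  9.97487539e-01  1.49741327e-04]
 [ 9.97487550e-01  7.08419913e-02 -9.81346633e-06]
 [-2.03967841e-05  1.48669904e-04 -9.99999989e-01]] [-3.66486009e+00 -4.66993349e+00  1.05683222e+02 -1.29524050e-05
  7.89781137e+01 -9.77272074e+01] [0.13928508 0.46040577 0.04909284]
[(0.84, [237.0, 188.8, 266.0, 233.8])]
```

View pics/w1.png

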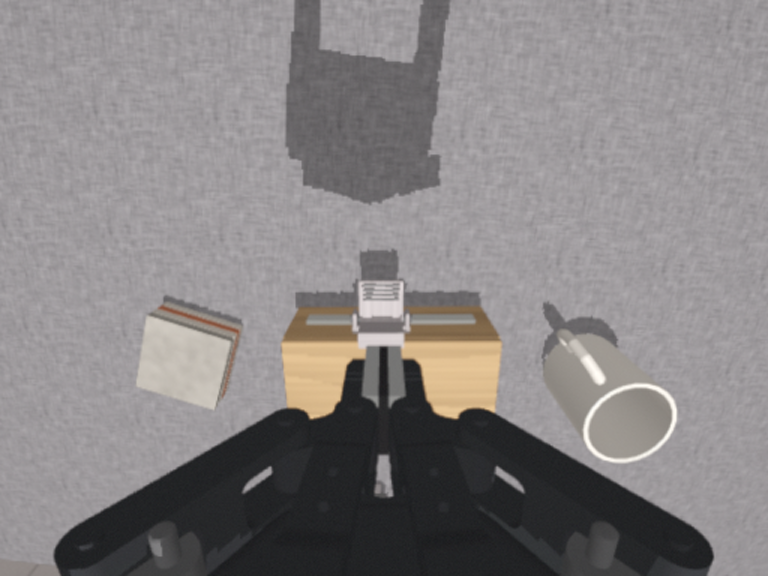

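The wrist view shows the tab plate with its outer edge at (359–405, 280) in the enlarged picture. The lid's front edge runs at row 341 from x=283 to x=500. Next I convert these to positions.

```bash
python3 - <<'E'
from h import *
s,p=pickle.load(open("w1.pkl","rb"))
T=np.eye(4);T[:3,:3]=s["eef_rot"];T[:3,3]=s["tcp_pos"];p["extrinsics"]=T@p["T_tool_cam"]
for n,u,z in [("tabL",(359,280),60),("tabR",(405,280),60),("tabmid",(382,280),60),("lidL",(283,341),78),("lidR",(500,341),78),("noseL",(357,345),84),("noseR",(406,345),84)]:
    print(n,onz(p,(u[0]/1.5,u[1]/1.5),z).round(1))
a=p["frame"][165:245,200:312];cv2.imwrite("pics/w1c.png",cv2.resize(a[:,:,::-1],(784,560),interpolation=cv2.INTER_CUBIC))
E
```

```text
tabL [518.3  27.9  60. ]
tabR [515.7  65.1  60. ]
tabmid [517.   46.5  60. ]
lidL [568.4 -29.9  78. ]
lidR [556.1 144.8  78. ]
noseL [564.6  30.1  84. ]
noseR [561.8  68.8  84. ]
```

View pics/w1c.png

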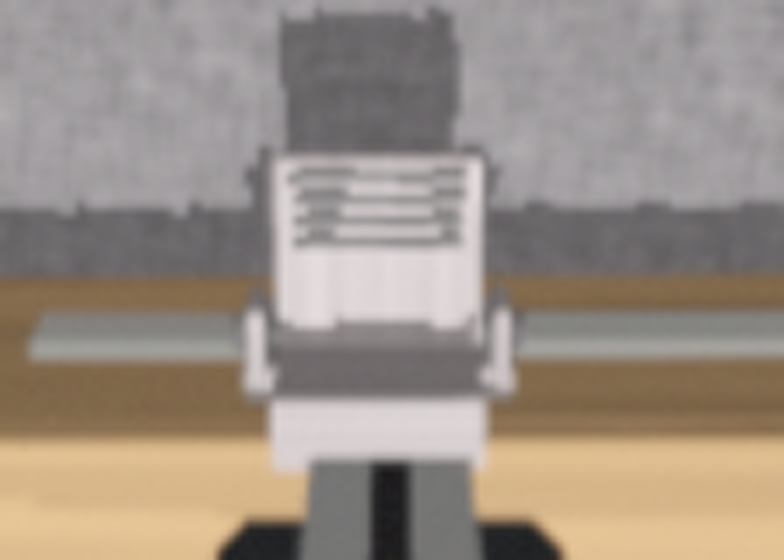

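Request:
servo_tool(grip=[255,255,255,255,255,255,255,255], dp=[[0.055,0.002,-0.08],[0.055,0.002,-0.16],[0.055,0.002,-0.24],[0.055,0.002,-0.32],[0.055,0.002,-0.37],[0.055,0.002,-0.4],[0.055,0.002,-0.4],[0.055,0.002,-0.4]], twist=[0,0,0,0,0,0,0,0])

```text
t: 3.97
tcp_pos: [520.3, 47.6, 144.2]
eef_rot: [[-0.069, 0.998, -0.0], [0.998, 0.069, 0.0], [0.0, -0.0, -1.0]]
force: [0.0, -0.6, 0.7]
width: 0.003
```

```bash
python3 - <<'E'
from rig import robot
import cv2,pickle
s=robot.read_state();print(s["t"],s["tcp_pos"],s["force"])
p=robot.grab_frame("side")
cv2.imwrite("pics/d2.png",cv2.resize(p["frame"][100:250,220:420,::-1],(800,600),interpolation=cv2.INTER_CUBIC))
E
```

```text
3.9667 [520.3179962   47.58978301 144.15668237] [ 0.01895529 -0.55793555  0.7115504 ]
```

View pics/d2.png

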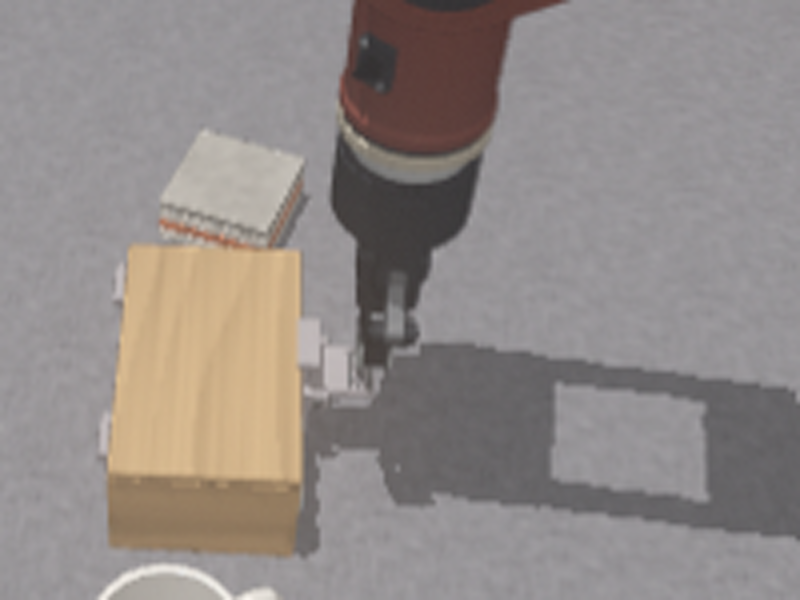

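Tip is over the outer part of the plate. Pressing in small increments.

Request:
servo_tool(grip=[255,255,255,255,255,255], dp=[[0.003,0,-0.015],[0.003,0,-0.025],[0.003,0,-0.029],[0.003,0,-0.032],[0.003,0,-0.032],[0.003,0,-0.032]], twist=[0,0,0,0,0,0])

```text
t: 4.52
tcp_pos: [521.6, 47.6, 131.5]
eef_rot: [[-0.07, 0.998, 0.001], [0.998, 0.07, -0.0], [-0.0, 0.001, -1.0]]
force: [0.3, -0.1, 1.1]
width: 0.0
```

Request:
servo_tool(grip=[255,255,255,255,255], dp=[[0,0,-0.003],[0,0,-0.005],[0,0,-0.007],[0,0,-0.007],[0,0,-0.007]], twist=[0,0,0,0,0])

```text
t: 4.93
tcp_pos: [521.5, 47.6, 128.5]
eef_rot: [[-0.07, 0.998, 0.0], [0.998, 0.07, -0.0], [-0.0, 0.0, -1.0]]
force: [-1.5, 0.6, 4.9]
width: -0.003
```

```bash
python3 - <<'E'
from rig import robot
import cv2,pickle
s=robot.read_state();print(s["t"],s["tcp_pos"],s["force"])
p=robot.grab_frame("side")
cv2.imwrite("pics/d3.png",cv2.resize(p["frame"][100:250,220:420,::-1],(800,600),interpolation=cv2.INTER_CUBIC))
E
```

```text
4.9333 [521.52685718  47.59290834 128.51030349] [-1.54026185  0.55099413  4.88043358]
```

View pics/d3.png

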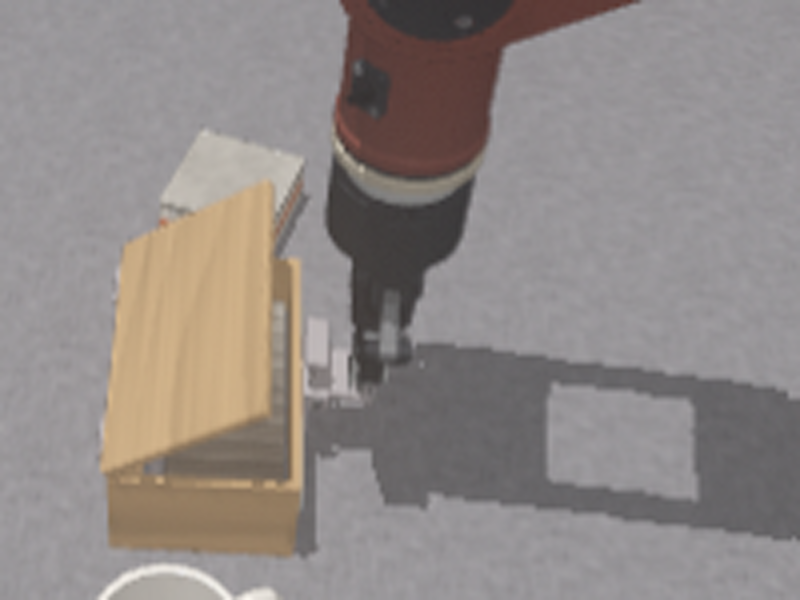

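The lid has sprung up, seen in the picture with its edge raised. Retracting straight up and waiting.

Request:
servo_tool(grip=[255,255,255,255,255,255,255,255], dp=[[-0.01,0,0.02],[-0.02,0,0.06],[-0.02,0,0.11],[-0.02,0,0.16],[-0.02,0,0.2],[-0.02,0,0.21],[-0.02,0,0.21],[-0.02,0,0.21]], twist=[0,0,0,0,0,0,0,0])

```text
t: 5.65
tcp_pos: [512.8, 47.7, 211.6]
eef_rot: [[-0.07, 0.998, -0.001], [0.998, 0.07, 0.0], [0.0, -0.001, -1.0]]
force: [-0.1, 1.3, -0.6]
width: -0.002
```

```bash
python3 - <<'E'
from rig import robot
import cv2,pickle
s=robot.read_state();print(s["t"],s["tcp_pos"],s["force"])
p=robot.grab_frame("side")
cv2.imwrite("pics/d4.png",cv2.resize(p["frame"][100:250,220:420,::-1],(800,600),interpolation=cv2.INTER_CUBIC))
E
```

```text
5.65 [512.79321613  47.68320655 211.59727305] [-0.09456891  1.26246161 -0.64414831]
```

View pics/d4.png

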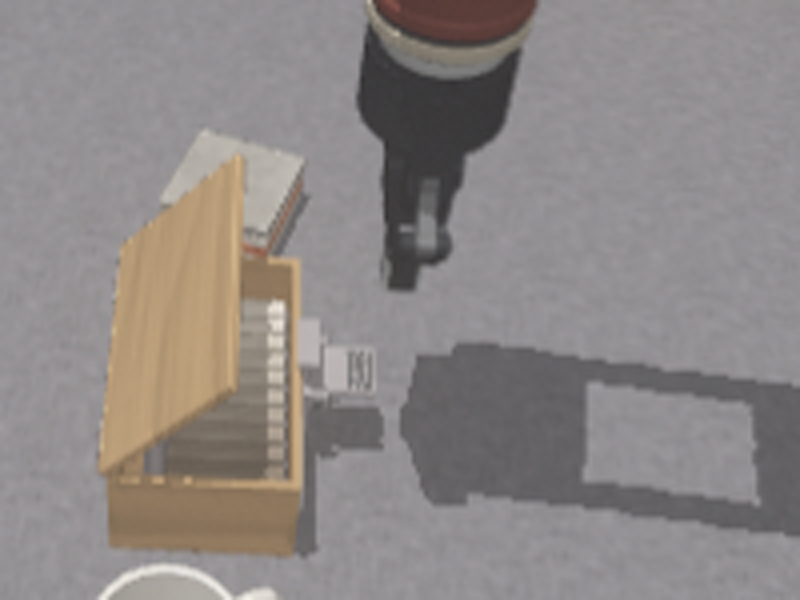

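Lid rests on the pin and the tab is back up. Approaching the front edge with the fingertip low, then pushing slowly.

Request:
servo_tool(grip=[255,255,255,255,255,255,255,255], dp=[[0.05,0.012,0],[0.1,0.024,0],[0.14,0.036,0],[0.155,0.036,0],[0.17,0.038,0],[0.185,0.039,0],[0.2,0.04,0],[0.215,0.041,0]], twist=[0,0,0,0,0,0,0,0])

```text
t: 6.37
tcp_pos: [599.0, 63.9, 211.9]
eef_rot: [[-0.069, 0.998, -0.002], [0.998, 0.069, -0.0], [0.0, -0.002, -1.0]]
force: [-1.0, -0.4, 1.4]
width: 0.0
```

```bash
python3 - <<'E'
from rig import robot
import cv2,pickle
s=robot.read_state();print(s["t"],s["tcp_pos"],s["force"])
p=robot.grab_frame("side")
cv2.imwrite("pics/d5.png",cv2.resize(p["frame"][100:250,200:400,::-1],(800,600),interpolation=cv2.INTER_CUBIC))
E
```

```text
6.3667 [599.02708993  63.87993051 211.9490676 ] [-0.95230604 -0.44665846  1.35543291]
```

View pics/d5.png

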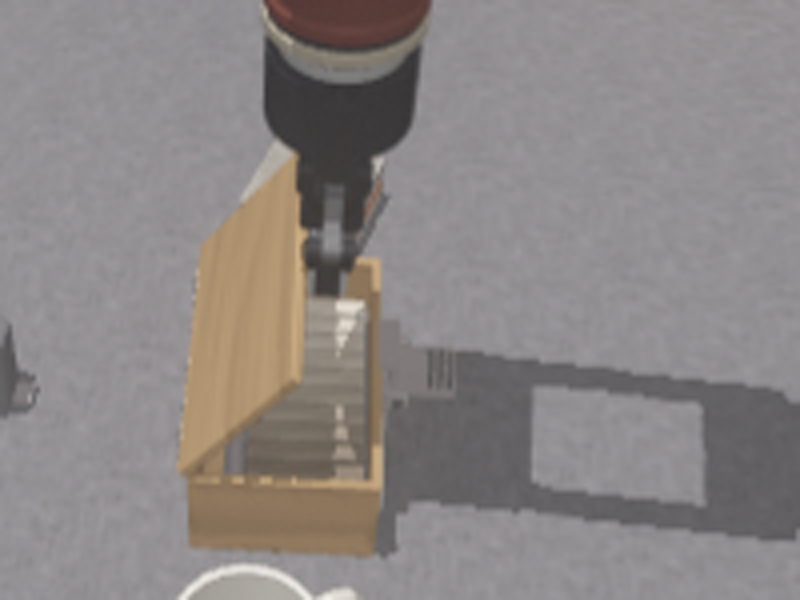

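Request:
servo_tool(grip=[255,255,255,255,255,255,255,255], dp=[[0.015,0.001,0.004],[0.03,0.002,0.008],[0.045,0.003,0.012],[0.06,0.004,0.016],[0.075,0.005,0.02],[0.09,0.006,0.024],[0.105,0.007,0.028],[0.12,0.008,0.03]], twist=[0,0,0,0,0,0,0,0])

```text
t: 7.08
tcp_pos: [648.1, 67.3, 224.5]
eef_rot: [[-0.07, 0.998, 0.0], [0.998, 0.07, 0.0], [0.0, 0.0, -1.0]]
force: [-0.2, -0.1, 0.2]
width: 0.001
```

```bash
python3 - <<'E'
from rig import robot
import cv2,pickle
s=robot.read_state();print(s["t"],s["tcp_pos"],s["force"])
p=robot.grab_frame("side")
cv2.imwrite("pics/d6.png",cv2.resize(p["frame"][100:250,200:400,::-1],(800,600),interpolation=cv2.INTER_CUBIC))
E
```

```text
7.0833 [648.08111295  67.30845617 224.53620289] [-0.18571699 -0.10824768  0.24831813]
```

View pics/d6.png

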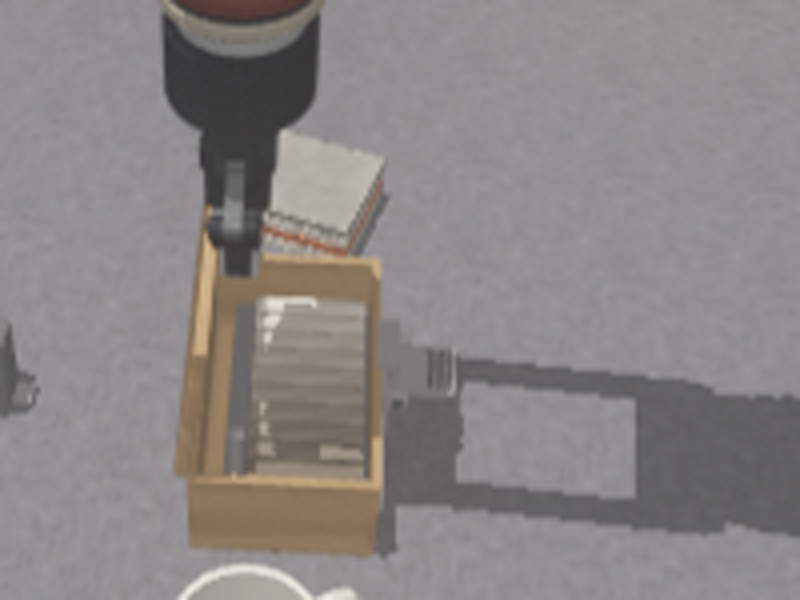

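Request:
servo_tool(grip=[255,255,255,255,255,255,255,255], dp=[[0.012,0.001,0],[0.024,0.002,0],[0.036,0.003,0],[0.048,0.004,0],[0.06,0.005,0],[0.07,0.006,0],[0.08,0.007,0],[0.085,0.007,0]], twist=[0,0,0,0,0,0,0,0])

```text
t: 7.8
tcp_pos: [681.9, 70.1, 224.3]
eef_rot: [[-0.07, 0.998, 0.0], [0.998, 0.07, 0.0], [0.0, 0.0, -1.0]]
force: [0.5, -0.2, -0.3]
width: -0.003
```

```bash
python3 - <<'E'
from rig import robot
import cv2,pickle
s=robot.read_state();print(s["t"],s["tcp_pos"],s["force"])
p=robot.grab_frame("side")
cv2.imwrite("pics/d7.png",cv2.resize(p["frame"][100:250,200:400,::-1],(800,600),interpolation=cv2.INTER_CUBIC))
E
```

```text
7.8 [681.91693792  70.07070804 224.30267735] [ 0.46280004 -0.22563673 -0.30132809]
```

View pics/d7.png

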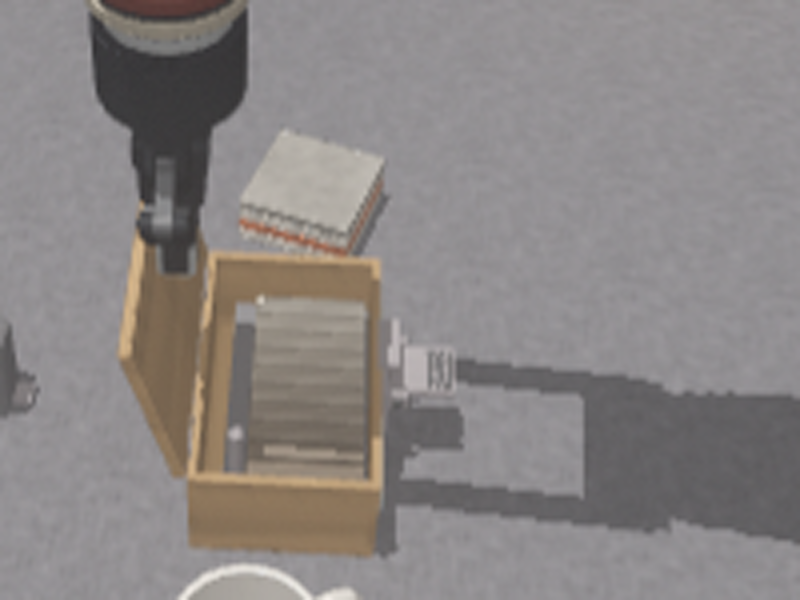

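Request:
servo_tool(grip=[255,255,255,255], dp=[[0.005,0,0],[0.01,0.001,0],[0.015,0.001,0],[0.015,0.001,0]], twist=[0,0,0,0])

```text
t: 8.18
tcp_pos: [687.7, 70.4, 224.4]
eef_rot: [[-0.07, 0.998, 0.0], [0.998, 0.07, -0.0], [-0.0, 0.0, -1.0]]
force: [0.2, -0.1, 0.1]
width: 0.001
```

Request:
servo_tool(grip=[255,255,255], dp=[[0.005,0,0],[0.007,0,0],[0.007,0,0]], twist=[0,0,0])

```text
t: 8.43
tcp_pos: [690.3, 70.4, 224.4]
eef_rot: [[-0.07, 0.998, 0.0], [0.998, 0.07, 0.0], [-0.0, 0.0, -1.0]]
force: [-0.1, -0.7, -0.7]
width: 0.002
```

```bash
python3 - <<'E'
from rig import robot
import cv2,pickle
from h import *
s=robot.read_state();print(s["t"],s["tcp_pos"],s["force"])
p=robot.grab_frame("side");q=robot.grab_frame("scene")
pickle.dump((p,q),open("d8.pkl","wb"))
cv2.imwrite("pics/d8.png",cv2.resize(p["frame"][130:280,200:400,::-1],(800,600),interpolation=cv2.INTER_CUBIC))
cv2.imwrite("pics/s8.png",cv2.resize(q["frame"][100:250,180:380,::-1],(800,600),interpolation=cv2.INTER_CUBIC))
c,sn=np.cos(.0808),np.sin(.0808)
for a in (1.6,1.7,1.8,1.92):
  for y in(90,-90):
    x=55-110*np.cos(a);z=70+110*np.sin(a)
    P=[615.3+c*x-sn*y,64.5+sn*x+c*y,z];print(a,y,((proj(p,P)[0]-[200,130])*4).round(),((proj(q,P)[0]-[180,100])*4).round())
E
```

```text
8.4333 [690.31679021  70.39386671 224.38110197] [-0.09531644 -0.65799013 -0.66822332]
1.6 90 [173. 235.] [422. 307.]
1.6 -90 [198.   0.] [153. 187.]
1.7 90 [151. 235.] [411. 320.]
1.7 -90 [179.   1.] [141. 198.]
1.8 90 [130. 236.] [400. 334.]
1.8 -90 [161.   3.] [129. 210.]
1.92 90 [106. 240.] [387. 354.]
1.92 -90 [139.   7.] [115. 227.]
```

View pics/d8.png

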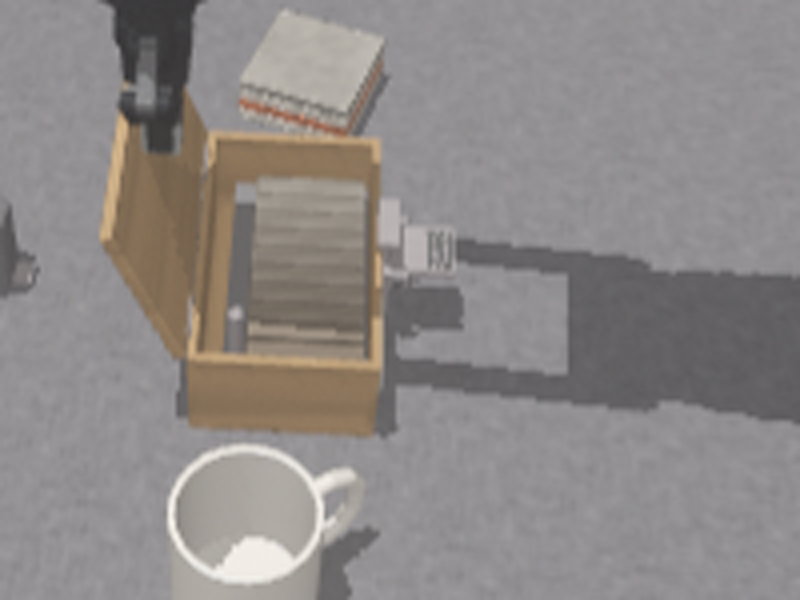

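View pics/s8.png

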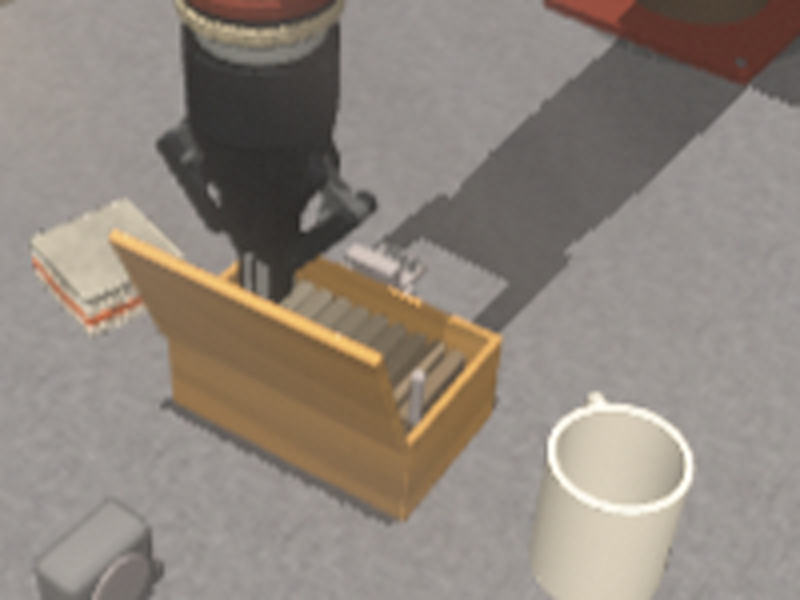

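Side-view corner at (102,241) and scene-view corner at about (381,355) both match about 1.92 rad. A few millimetres more to confirm the stop by force.

Request:
servo_tool(grip=[255,255,255,255], dp=[[0.004,0,0],[0.008,0,0],[0.01,0,0],[0.01,0,0]], twist=[0,0,0,0])

```text
t: 8.87
tcp_pos: [692.4, 70.5, 224.1]
eef_rot: [[-0.07, 0.998, -0.006], [0.998, 0.07, -0.0], [0.0, -0.006, -1.0]]
force: [-10.0, -0.3, 4.9]
width: -0.006
```

Stop felt (10 N). Backing off slowly, then up and clear.

Request:
servo_tool(grip=[255,255,255,255,255,255,255,255], dp=[[-0.01,0,0],[-0.02,-0.001,0],[-0.04,-0.002,0],[-0.07,-0.003,0],[-0.12,-0.01,0.03],[-0.18,-0.015,0.08],[-0.25,-0.02,0.14],[-0.32,-0.025,0.2]], twist=[0,0,0,0,0,0,0,0])

```text
t: 9.53
tcp_pos: [564.3, 60.3, 304.2]
eef_rot: [[-0.069, 0.998, -0.001], [0.998, 0.069, 0.0], [0.0, -0.001, -1.0]]
force: [0.6, -0.9, 1.2]
width: -0.005
```

Request:
servo_tool(grip=[255,255,255,255,255,255,255,255], dp=[[-0.08,0,0.05],[-0.16,0,0.1],[-0.22,0,0.12],[-0.22,0,0.12],[-0.22,0,0.12],[-0.22,0,0.12],[-0.22,0,0.12],[-0.22,0,0.12]], twist=[0,0,0,0,0,0,0,0])

```text
t: 10.2
tcp_pos: [478.5, 60.3, 351.3]
eef_rot: [[-0.069, 0.998, -0.002], [0.998, 0.069, 0.0], [0.0, -0.002, -1.0]]
force: [-0.2, -0.4, 0.1]
width: -0.002
```

```bash
python3 - <<'E'
from rig import robot
from h import *
s=robot.read_state();print(s["t"],s["tcp_pos"],s["force"],s["qd"].round(2))
d=pickle.load(open("d0.pkl","rb"))
P={}
for k in("side","scene"):
    p=robot.grab_frame(k);P[k]=p
    for n in("mug","tape","tiles"):
        r=robot.silhouettes(n,p);print(k,n,r and r[0]["extent"],d[k+n][0]["extent"])
cv2.imwrite("pics/d9.png",cv2.resize(P["side"]["frame"][130:280,200:400,::-1],(800,600),interpolation=cv2.INTER_CUBIC))
cv2.imwrite("pics/s9.png",cv2.resize(P["scene"]["frame"][100:250,180:380,::-1],(800,600),interpolation=cv2.INTER_CUBIC))
E
```

```text
10.2 [478.46287395  60.3448288  351.27067098] [-0.16694501 -0.35135957  0.14615651] [ 0.03  0.2  -0.09  0.05  0.16  0.1 ]
side mug [243.0, 241.6, 290.9, 295.5] [243.6, 241.6, 293.0, 295.6]
side tape [175.2, 177.4, 209.6, 207.3] [173.7, 176.4, 210.6, 206.7]
side tiles [263.5, 133.2, 297.3, 165.6] [264.4, 134.0, 300.0, 165.6]
scene mug [311.0, 200.6, 354.7, 254.9] [310.3, 199.6, 353.2, 252.8]
scene tape [187.9, 224.1, 219.0, 260.1] [185.4, 223.4, 217.3, 261.0]
scene tiles [188.6, 149.5, 226.5, 183.3] [188.9, 149.5, 229.3, 183.7]
```

View pics/d9.png

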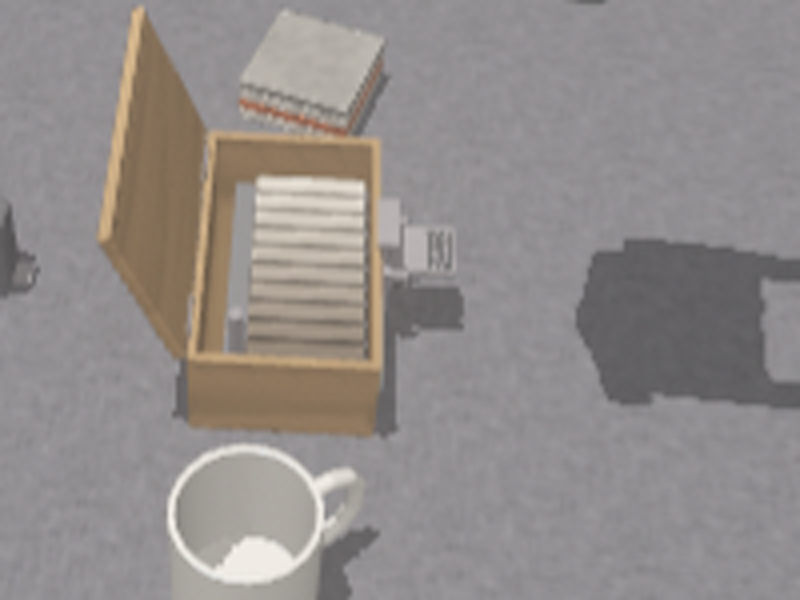

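View pics/s9.png

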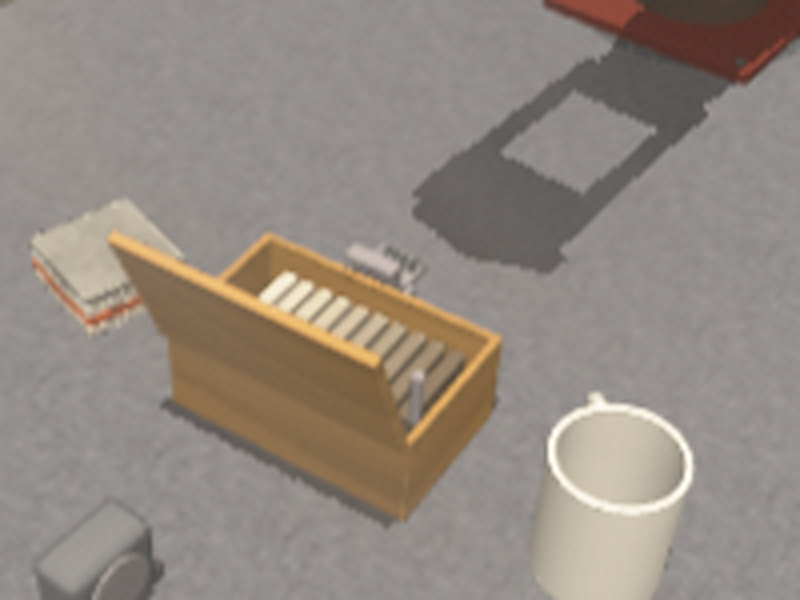

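Both views show the lid standing fully open, with its corner at (102,241) in the side view. The tab plate is level at (430,250), nothing else has moved, and the arm is clear. Handing in.

```bash
python3 -c "
from rig import robot
print(robot.close_job())"
```

```text
the job is handed in; nothing more can be done
None
```

The case is open and the job is handed in at about 10.5 s of the 43 s allowed; `close_job()` reports no verdict.

- **Release:** I pressed the tab with the closed fingertips at about 5 N. The lid sprang up by itself, and I then pulled the fingers clear of the case.
- **Opening:** I pushed the lid back slowly. The force read about 1 N or less on the way and about 10 N when the lid met its stop. I then backed the arm off.
- **Final checks:** The lid stands at about 1.92 rad, judged from its corners in both fixed cameras. The tab looks level again. The mug, tape measure and tile stack show within about 3 px of where they began, which is detector noise. The arm is clear of everything, with no contact force.
- **Disagreement:** The two fixed cameras differed by about 5 mm on the case position. I settled it with a wrist-camera picture before pressing. No check failed.

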